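# Index a can three clicks to its next seam measuring point and record

### The job

Turn the indexing head that carries the sealed can exactly three clicks counterclockwise (seen from above) by pushing one of its upright posts round, so that it rests in the third notch from where it is now. Then press the big round key on the console just until it clicks (the force drops away), not on down to its stop, and let it come back up. Keep the can standing on the head and do not knock the stack of can ends, the seam micrometer or the roll of tape aside.

Things in the scene. Friction and masses are not known exactly. Their poses are not given: they have to be found in the camera images.
- index_head: Fixed indexing head. Origin: centre of its underside, on the turning axis; z up. Round foot 176 mm across, 12 mm high. On its own +x side (away from the robot; yaw varies up to 0.5 rad either way) a 200 mm tall gauge column stands 168 mm from the axis, with a thin fixed arm 148 mm above the table reaching in to the can: keep off that side.
- dial (a joint): Angle of the head's turning part, rad; grows counterclockwise seen from above. Starts in a notch at 0 (within 0.03). Notches lie 0.5236 apart (30 degrees), so three clicks = 1.571. Past half way (0.262 from a notch) it snaps on to the next notch, before that back. Leaving a notch takes about 0.5 N m (5 N on a post), falling to half way. Stops at -1.2 and 3.4.
- head_axis (a point): Point on the turning axis at the height of the can seat, 40 mm above the table; frame as index_head. The turning part: toothed steel disc 140 mm across, round can seat with a low lip, three arms at 120 degrees (top 42 mm above the table), each ending in an upright black post.
- post_1 (a point): Top centre of post 1, 130 mm above the table. The three posts are alike: black, 18 mm in diameter, centres 95 mm from the turning axis, straight between 50 and 124 mm above the table; they turn with the dial. At the start post 1 stands 135 degrees counterclockwise of the head's +x, on the robot's near left side of the head.
- post_2 (a point): Top centre of the second post, 120 degrees counterclockwise of post_1.
- post_3 (a point): Top centre of the third post, 240 degrees counterclockwise of post_1.
- can: Sealed cream-coloured tin can, 71 mm across, 107 mm tall, about 0.4 kg, standing loose on the can seat on the turning axis (top 147 mm above the table). Origin: centre of its underside. There is about 50 mm free between its wall and the posts.
- console: Fixed grey key console, 116 x 96 mm, flat top 44 mm above the table, with one big round white key in its middle. Origin: centre of its underside. It stands either to the right or to the left of the head.
- key_top (a point): Centre of the key's flat top; 66 mm above the table when up; moves down with the key. The key is 44 mm across.
- record_key (a joint): How far the key is pressed, m; 0 up. Pressing slowly: 2.5 N to start, rising to about 8 N at 4 mm, then dropping away to about 3.5 N at 7 mm (the click: past it from 5 mm on), rising again to 6.5 N at 10 mm; hard stop at 13 mm. It springs back up when let go.
- lid_stack: Stack of cream can ends, 73 mm across, 86 mm tall, bystander: it stands on the other side of the head from the console. Origin: centre of its underside.
- seam_gauge: Bystander: grey seam micrometer lying on the table behind the head to the left, 157 x 111 mm, 28 mm high. Origin: about its middle, on the underside.
- tape_roll: Bystander: roll of tape lying flat, 68 mm across, 24 mm high, in front of the head on the robot's side. Origin: centre of its underside.
Things that resemble listed ones, but are neither listed nor needed, are in the scene too. Leave any purple look-alike of the can alone.

How it is judged (in metres and radians):
On the way, in this order (a step that is already met when the one before it is completed fails the run):
1. the dial rests three clicks counterclockwise of its start (value of joint dial between 1.4508 and 1.6908 rad and velocity of joint dial between -0.15 and 0.15 rad/s), for 0.3 s.
2. the key is pressed past its click, the dial still in that notch (value of joint dial between 1.4508 and 1.6908 rad and value of joint record_key above 0.0048 m), for 0.04 s.
At the end, for the whole second after the job is handed in: The dial rests in the third notch counterclockwise of its start (within 0.12 rad of 1.571), the key has been clicked after that and is back up (within 1.5 mm), and the can stands upright on its seat (within 12 mm of the axis, tilt under 0.1 rad) (value of joint dial between 1.4508 and 1.6908 rad and value of joint record_key below 0.0015 m and horizontal distance between can and head_axis below 0.012 m and angle between can's own z axis and vertical below 0.1 rad and height (world z) of can above 0.03 m); the robot touches nothing.
It fails at once if the key is driven down to its stop (more than 11.5 mm) (value of joint record_key above 0.0115 m).
It fails at once if the can is tipped over or knocked off its seat (angle between can's own z axis and vertical above 0.35 rad or horizontal distance between can and head_axis above 0.03 m).
It fails at once if the lid stack, seam gauge or tape roll is shifted by more than 30 mm (distance of any of lid_stack, seam_gauge, tape_roll from where it was at the start of the episode above 0.03 m).
It also fails if it takes over 61 s, if anything falls off the work surface, if the arm or the gripper's body presses on something with over 40 N, if the wrist force passes 120 N, or if a joint passes its speed limit or range.

### The arm

A 7-joint arm with a two-finger parallel gripper is mounted at the origin on a cart in front of the work surface, level with it; the furniture and walls round the work are solid. World frame = base frame: x ahead of the robot, y to its left, z up, the work surface at z = 0. Lengths are in m, angles in degrees, forces in N, time in s.
With the tool pointing down it reaches from about 0.425 to 0.875 m from the base axis. Payload 4.7 kg.
Tool frame: the origin (TCP) lies midway between the tips of the shut fingers; the grasp point (between the pads) lies 19 mm behind it; z points along the fingers, y is the line along which they close (so a half turn about z gives the same grasp; the last joint's range is limited). The gripper opens to 87 mm and grips with 3 to 60 N. Pads are 19 mm wide; open, the fingers measure 117 mm over their backs; the gripper's body (75 mm by 190 mm) begins 51 mm behind the grasp point.
Start: joints at [-68.291, 18.392, -4.016, 83.108, 1.295, 78.541, -3.26], TCP at [0.232, 0.607, 0.223] pointing down, gripper open.
Joint ranges: [-163.93, 163.93], [-17.29, 119.83], [-79.2, 71.16], [3.27, 140.29], [-89.18, 269.18], [5.43, 117.66], [-154.24, 154.24]. Speed limits (degrees/s): [147.25, 147.25, 180, 180, 180, 180, 180].

### API

Orientations are given as [roll, pitch, yaw] about the fixed x, y, z axes, in that order (R = Rz(yaw) Ry(pitch) Rx(roll)).
In Python, from cell import env, viewer, boxes_of, masks_of gives the robot as it stands. The module is installed in compiled form; this text tells all that it offers.
- The arm moves only by the tool apply_moves, never from a script. Its argument "moves" is a list of rows, each a list of 7 numbers: the shift along the tool's x, y, z scaled (see below), then the turn, a rotation vector about the tool's x, y, z scaled (see below), then the opening, from 0 (shut) to 1 (fully open). A call has 1 to 20 rows; each row is the pose to reach, as a shift and turn from the pose commanded when the call began, along the tool's axes at that moment; what a row does not reach only later rows make up. The controller multiplies each number of a shift by 0.2 m and each number of a turn by 1.5 rad. A row lasts 1/10 s, in which the tool goes at most 50 mm and 8.59 degrees, less where a joint would pass 70% of its speed; a pose out of reach is approached as far as the arm can. A call with a number of a shift or a turn outside -1 to 1 is refused whole. A call with a gripper value outside its range is refused whole. The fingers move at their own pace and stop on an object; "grip_force" is the grip in N (left out, the last holds). Time passes only in rows, so rows that repeat a pose let the fingers close. It gives the time, the measured TCP pose, the force, the opening and the grip force at its end, in the units of the state.
- env.get_obs(): the state, without advancing time (a new reading comes with each control period).
- viewer.read_camera(name): name is "side" or "top"; returns the picture (384x512x3 uint8, red, green, blue); there is no depth.
- viewer.get_calibration(name): a dict with "fov_y" (degrees; the focal length in pixels is half the picture's height over the tangent of half this angle, whatever the lens; pixels are square), "cx", "cy" (the principal point, pixels), "position" and "orientation" of the camera in the world. Camera axes: x right, y up, looking along -z (the intrinsics and any distortion apply to the point x, -y, -z); pixel columns grow to the right and rows downward; lengths in m; the calibration is good to about 2 mm. A picture is of the moment at which its call begins. get_calibration takes no time and is no camera call.
- env.sign_off(): hands the job in; it is judged then, once.
Trained networks look in the newest picture that a camera, given by its name, has taken for a name from the list of things; names that differ only in an ending like _2 or _b are one class to them, and where a whole thing is asked for, a point or a joint stands for the part that bears it (a point fixed in the world has none). Each returns a list of dicts, best first, with "conf" (0 to 1); they miss things now and then, are a little off and sometimes report something else, mostly with a low value. They report only what shows in the picture. A call takes as long as a camera call. They do not tell look-alikes from the thing itself.
- boxes_of(camera, target): "location" ([column, row] in pixels, amid what is visible of it).
- masks_of(camera, target): "pixels" (384x512 bool, what is visible of it) and "location" ([column, row] in pixels, amid what is visible of it).
The state is a dict: "time_s": time; "qpos": joint angles; "joint_velocities": joint speeds; "effort": joint torques, N m; "tool_pos": TCP position; "tool_rot": TCP orientation; "force": force on the tool from outside, world axes, zero at the start; "wrist_torque": the same for the moment, N m; "grip_width": finger opening in m; "grasp_force": force on a finger pad.
Only numpy, scipy, OpenCV 4.12 (cv2) and the standard library are available. Lean on these libraries where they do the work, as an engineer would, in place of code of your own. Each camera call takes 0.05 s, during which the arm holds its last target. There are 200 camera calls.

## Working session

There is one attempt and no reset: what is moved stays moved. The work goes in short steps, Python scripts to look and compute and a tool call to move; the robot and the scene stay as the last step left them, time stands still between calls to the robot, and variables do not carry over. Pictures are saved under pics/ and viewed, at most 10 in all, crops included, and the job is handed in when it is done.

Besides the shell and the picture viewer there is one more tool, called by a JSON object that holds its "method" and its "body". apply_moves: Moves the arm, as the interface text tells. Shifts and turns lie within -1 to 1; 1 stands for 0.2 m of shift or 1.5 rad of turn. Its arguments: {"type":"object","properties":{"moves":{"type":"array","items":{"type":"array","items":{"type":"number","minimum":-1,"maximum":1}}},"grip_force":{"type":"number"}},"required":["moves"]}

```bash
mkdir -p pics; ls; cat > h.py <<'E'
import numpy as np, cv2
from scipy.spatial.transform import Rotation as R
from cell import env, viewer, boxes_of, masks_of
def save(n,f): 
    im=viewer.read_camera(n); cv2.imwrite('pics/'+f,im[:,:,::-1]); return im
E
python3 - <<'E'
from h import *
o=env.get_obs(); print({k:np.round(v,3) for k,v in o.items()})
a=save('top','t0.png'); b=save('side','s0.png')
cv2.imwrite('pics/both.png',cv2.resize(np.hstack([a,b])[:,:,::-1],(800,300)))
for c in ('top','side'):
    print(c,viewer.get_calibration(c))
    for t in ['index_head','dial','post_1','can','console','key_top','record_key','lid_stack','seam_gauge','tape_roll']:
        print(t,[(round(d['conf'],2),np.round(d['location'],1).tolist()) for d in boxes_of(c,t)][:5])
E
```

```text
pics
{'time_s': np.float64(0.0), 'qpos': array([-68.293,  18.438,  -4.017,  83.174,   1.295,  78.542,  -3.259]), 'joint_velocities': array([ 0.062,  0.036, -0.005, -0.089,  0.008,  0.011, -0.019]), 'effort': array([-0.0000e+00, -4.9129e+01, -4.0400e-01, -3.1252e+01, -6.4000e-02,
        4.4000e-02,  0.0000e+00]), 'tool_pos': array([0.232, 0.607, 0.221]), 'tool_rot': array([-1.79892e+02,  5.00000e-03,  1.59105e+02]), 'force': array([ 0.154, -0.118, -0.002]), 'wrist_torque': array([-0.042, -0.074, -0.052]), 'grasp_force': np.float64(0.0), 'grip_width': np.float64(0.087)}
top {'fov_y': 47.42735763533198, 'cx': 261.0652158958854, 'cy': 192.91365180320778, 'position': array([0.48615611, 0.01679226, 1.27761375]), 'orientation': array([  4.58722057,  -0.49878198, -89.21289302])}
index_head [(0.66, [260.4, 187.7])]
dial [(0.82, [258.0, 200.7])]
post_1 [(0.69, [259.6, 205.1])]
can [(0.79, [213.7, 132.6]), (0.7, [268.3, 195.1])]
console [(0.62, [183.2, 229.3])]
key_top [(0.73, [179.3, 228.2])]
record_key [(0.62, [180.9, 229.2])]
lid_stack [(0.7, [355.0, 224.9])]
seam_gauge [(0.7, [168.1, 143.0])]
tape_roll [(0.77, [227.0, 270.3]), (0.15, [258.6, 202.7])]
side {'fov_y': 47.45193276886374, 'cx': 259.29263467339086, 'cy': 192.44114058399322, 'position': array([ 0.15613246, -0.61667395,  0.7920171 ]), 'orientation': array([ 47.59577169,   1.00625596, -33.29561592])}
index_head [(0.58, [287.0, 218.5])]
dial [(0.64, [276.5, 229.2])]
post_1 [(0.59, [275.1, 224.5])]
can [(0.77, [290.9, 151.7]), (0.71, [274.8, 199.7])]
console [(0.87, [192.0, 184.9])]
key_top [(0.77, [190.9, 173.5])]
record_key [(0.52, [187.6, 169.6])]
lid_stack [(0.92, [305.4, 304.5])]
seam_gauge [(0.33, [191.6, 186.0]), (0.31, [190.6, 172.4])]
tape_roll [(0.59, [174.2, 227.8])]
```

View pics/t0.png

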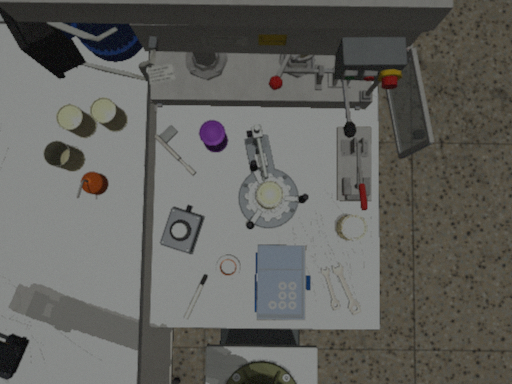

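View pics/s0.png

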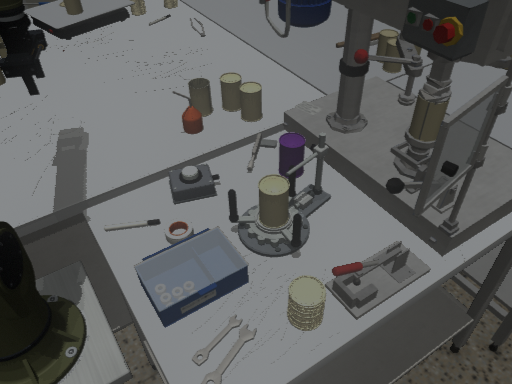

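The top view shows the head at about (268,197), with its column up and slightly left at (257,130). Post 1 is near-left at about (250,225), the console key at (180,230), the tape at (228,266) and the stack at (352,228). The purple can at (212,133) is the decoy.

```bash
cat >> h.py <<'E'
def ray(c,uv):
    k=viewer.get_calibration(c); f=192/np.tan(np.radians(k['fov_y']/2))
    d=np.array([(uv[0]-k['cx'])/f,-(uv[1]-k['cy'])/f,-1])
    return k['position'],R.from_euler('xyz',k['orientation'],degrees=True).apply(d)
def at(c,uv,z):
    p,d=ray(c,uv); return p+d*(z-p[2])/d[2]
def proj(c,P):
    k=viewer.get_calibration(c); f=192/np.tan(np.radians(k['fov_y']/2))
    q=R.from_euler('xyz',k['orientation'],degrees=True).inv().apply(np.array(P)-k['position'])
    return np.array([k['cx']-f*q[0]/q[2], k['cy']+f*q[1]/q[2]])
E
python3 - <<'E'
from h import *
print('key',at('top',(179.3,228.2),.066),at('side',(190.9,173.5),.066))
print('lid',at('top',(352,228),.086)); print('tape',at('top',(228,266),.024))
a=cv2.imread('pics/t0.png'); b=cv2.imread('pics/s0.png')
A=cv2.resize(a[120:240,210:330],(480,480),interpolation=3)[:, :400]
B=cv2.resize(b[130:260,210:340],(480,480),interpolation=3)[:, :400]
cv2.imwrite('pics/z.png',np.hstack([A,B]))
E
```

```text
key [0.48260892 0.23177771 0.066     ] [0.47530832 0.21636411 0.066     ]
lid [ 0.48965652 -0.24113063  0.086     ]
tape [0.37750737 0.0982161  0.024     ]
```

View pics/z.png

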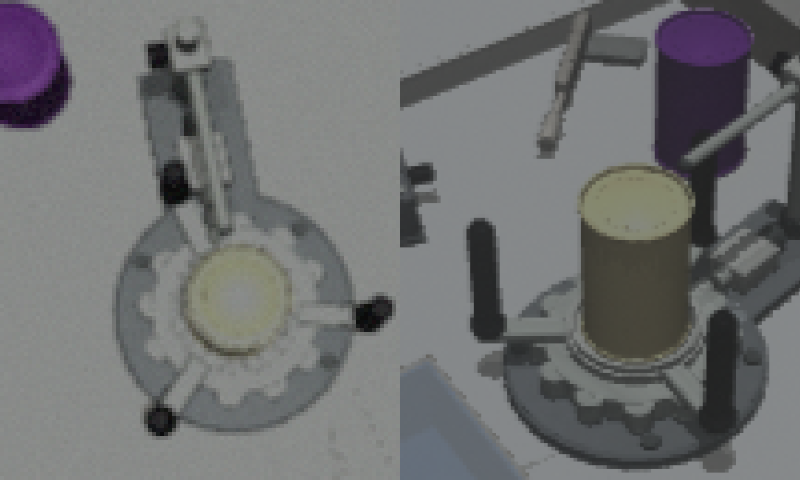

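```bash
python3 - <<'E'
from h import *
from scipy.optimize import least_squares
t=lambda u,v:(210+u/4,120+v/4); s=lambda u,v:(210+(u-400)/3.692,130+v/3.692)
def head(p,r,a,z): 
    a=p[2]+np.radians(a); return [p[0]+r*np.cos(a),p[1]+r*np.sin(a),z]
obs=[('top',t(159,420),.095,135,.13),('top',t(378,308),.095,255,.13),('top',t(174,178),.095,15,.13),('top',t(239,290),0,0,.147),
('side',s(480,228),.095,135,.13),('side',s(722,320),.095,255,.13),('side',s(637,200),0,0,.147),('top',t(187,35),.168,0,.2)]
for sel in ('top','side',''):
    f=lambda p:np.concatenate([proj(c,head(p,r,a,z))-uv for c,uv,r,a,z in obs if sel in c])
    q=least_squares(f,[.5,0,0.1]); print(sel,q.x.round(4)); print(q.fun.reshape(-1,2).round(1).tolist())
print('post1',head(q.x,.095,135,.13))
from scipy.optimize import minimize
g=lambda p:np.concatenate([proj('top',p)-(180,229.5),proj('side',p)-(190.5,173)])
q=least_squares(g,[.48,.22,.066]);print(q.x,q.fun)
for c in ('top','side'):
  for t_ in ('key_top','post_1'):
    for d in masks_of(c,t_)[:3]:
        m=d['pixels']; ys,xs=np.nonzero(m); print(c,t_,round(d['conf'],2),xs.min(),xs.max(),ys.min(),ys.max(),m.sum())
print('nadir',proj('top',[.486,.017,0]))
E
```

```text
top [ 0.5729 -0.0141  0.2204]
[[-0.1, 0.4], [0.9, 0.1], [-0.3, -1.3], [-0.1, 2.1], [-0.4, -1.3]]
side [ 0.5748 -0.0178  0.2088]
[[0.1, -0.5], [0.2, -0.3], [-0.3, 0.8]]
 [ 0.5739 -0.0154  0.2254]
[[0.6, 0.1], [1.5, -0.4], [0.1, -1.6], [0.4, 1.7], [-0.8, -0.4], [-0.2, -1.1], [-1.3, 0.4], [-0.2, -1.6]]
post1 [np.float64(0.49337683410845734), np.float64(0.03504105888385763), 0.13]
[0.47957383 0.23137277 0.05529976] [ 0.09796664 -0.20562561 -0.21577878  0.01279731]
top key_top 0.67 173 187 222 237 191
top post_1 0.77 245 308 160 228 1314
side key_top 0.51 183 198 167 179 173
side post_1 0.77 228 302 166 247 1852
nadir [257.17565175 228.03690352]
```

{"method": "apply_moves", "body": {"moves": [[-0.1,-0.1,0,0,0,0,1],[-0.25,-0.25,0,0,0,0,1],[-0.4,-0.4,0,0,0,0,1],[-0.55,-0.55,0,0,0,0,1],[-0.7,-0.7,0,0,0,0,1],[-0.75,-0.75,0,0,0,0,1],[-0.75,-0.75,0,0,0,0,1]]}}

```text
time_s: 2.0
tool_pos: [0.3202, 0.4117, 0.2231]
tool_rot: [180.0, 0.0, 158.8]
force: [-1.3, 1.1, -0.6]
grip_width: 0.0869
grasp_force: 0.0
```

{"method": "apply_moves", "body": {"moves": [[-0.1,-0.1,0,0,0,0,1],[-0.25,-0.25,0,0,0,0,1],[-0.4,-0.4,0,0,0,0,1],[-0.55,-0.55,0,0,0,0,1],[-0.7,-0.7,0,0,0,0,1],[-0.75,-0.75,0,0,0,0,1],[-0.75,-0.75,0,0,0,0,1]]}}

```text
time_s: 2.7
tool_pos: [0.4059, 0.2199, 0.2229]
tool_rot: [179.9, 0.0, 159.0]
force: [-0.2, 1.1, -0.5]
grip_width: 0.0873
grasp_force: 0.0
```

{"method": "apply_moves", "body": {"moves": [[-0.1,-0.1,0,0,0,0,1],[-0.25,-0.25,0,0,0,0,1],[-0.4,-0.4,0,0,0,0,1],[-0.55,-0.55,0,0,0,0,1],[-0.7,-0.67,0,0,0,0,1],[-0.74,-0.7,0,0,0,0,1],[-0.74,-0.7,0,0,0,0,0.9],[-0.74,-0.7,0.2,0,0,0,0.9],[-0.74,-0.7,0.3,0,0,0,0.9],[-0.74,-0.7,0.35,0,0,0,0.9],[-0.74,-0.7,0.35,0,0,0,0.9]]}}

```text
time_s: 3.8
tool_pos: [0.4922, 0.0388, 0.1513]
tool_rot: [-179.9, -0.1, 159.3]
force: [0.2, 0.7, -0.4]
grip_width: 0.0786
grasp_force: 0.0
```

```bash
python3 - <<'E'
from h import *
o=env.get_obs(); print(o['qpos'],o['tool_pos'],o['tool_rot'],proj('side',o['tool_pos']),proj('top',o['tool_pos']))
b=save('side','s1.png')
cv2.imwrite('pics/s1z.png',cv2.resize(b[90:270,150:350,::-1],(666,600),interpolation=3))
E
```

```text
[-34.48067732   1.85868311  27.58836689 110.95504539  -0.94445707
  67.55713379  62.7692469 ] [0.49224858 0.03882201 0.15134474] [-1.79938192e+02 -1.44715800e-01  1.59310895e+02] [228.94922458 183.52248362] [248.70743842 225.48706792]
```

View pics/s1z.png

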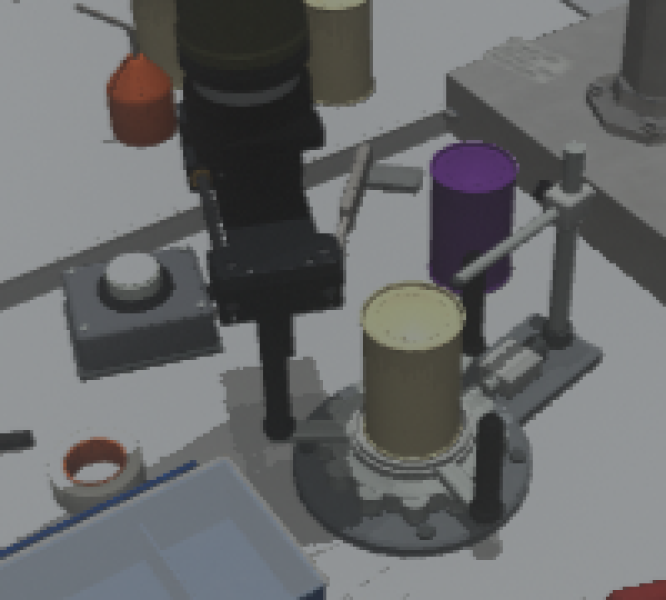

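The gripper is above post 1, whose base is at about (278,435) in the crop. The can, tape and key are undisturbed. I'll check that the finger positions project where I expect.

```bash
python3 - <<'E'
from h import *
o=env.get_obs(); r=R.from_euler('xyz',o['tool_rot'],degrees=True)
for s in (-.047,.047):
  P=o['tool_pos']+r.apply([0,s,0]); print(s,P,(proj('side',P)-(150,90))*3.33)
p=np.array([.4936,.0362,.13]);print('post',(proj('side',p)-(150,90))*3.33)
p[2]=.042;print('post base',(proj('side',p)-(150,90))*3.33)
a=save('top','t1.png'); cv2.imwrite('pics/t1z.png',cv2.resize(a[150:270,190:330,::-1],(700,600),interpolation=3))
E
```

```text
-0.047 [ 0.47662899 -0.00559722  0.1526157 ] [276.67634281 356.39673696]
0.047 [0.50991512 0.08231201 0.1526272 ] [253.04919379 266.35184872]
post [268.59968195 336.44742827]
post base [276.15484882 427.03840203]
```

View pics/t1z.png

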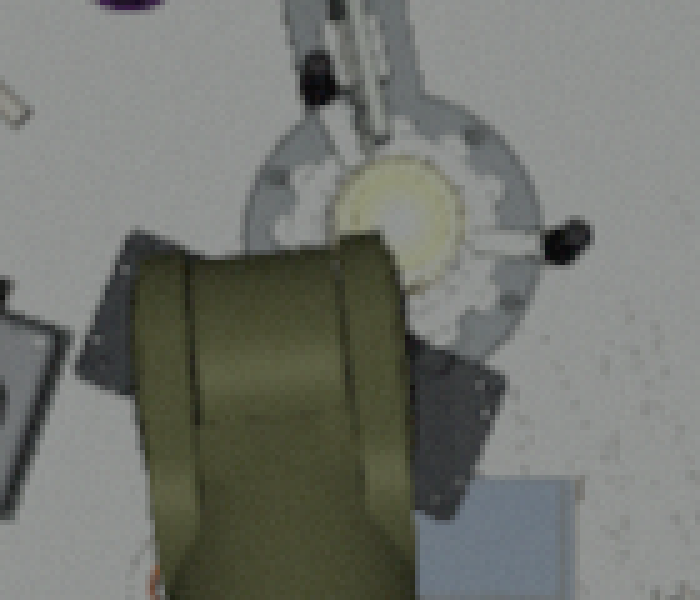

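The near fingertip in the side view is where I projected it, so I'm descending to straddle post 1.

{"method": "apply_moves", "body": {"moves": [[0,-0.01,0.08,0,0,0,0.9],[0,-0.01,0.16,0,0,0,0.9],[0,-0.01,0.24,0,0,0,0.9],[0,-0.01,0.3,0,0,0,0.7],[0,-0.01,0.3,0,0,0,0.5],[0,-0.01,0.3,0,0,0,0.35],[0,-0.01,0.3,0,0,0,0.35],[0,-0.01,0.3,0,0,0,0.35]], "grip_force": 5}}

```text
time_s: 4.7
tool_pos: [0.4935, 0.0347, 0.0935]
tool_rot: [179.9, 0.1, 159.1]
force: [-0.1, 0.4, -0.4]
grip_width: 0.0462
grasp_force: 0.0
```

```bash
python3 - <<'E'
from h import *
c=np.array([.574,-.0155]); a0=147.6
P=lambda th:c+.095*np.array([np.cos(np.radians(a0+th)),np.sin(np.radians(a0+th))])
cur=np.array([.4935,.0350]); yaw=159.1
for k in range(3):
    y=np.radians(yaw); X=np.array([np.cos(y),np.sin(y)]);Y=np.array([np.sin(y),-np.cos(y)])
    for i in range(1,7):
        th=30*k+5*i; d=P(th)-cur; print([round(d@X/.2,3),round(d@Y/.2,3),round(-np.radians(20*i/6)/1.5,3)],end=' ')
    cur=P(30*k+30); yaw+=20; print(cur,yaw)
E
```

```text
[np.float64(0.006), np.float64(-0.039), np.float64(-0.039)] [np.float64(0.009), np.float64(-0.08), np.float64(-0.078)] [np.float64(0.008), np.float64(-0.121), np.float64(-0.116)] [np.float64(0.004), np.float64(-0.163), np.float64(-0.155)] [np.float64(-0.004), np.float64(-0.203), np.float64(-0.194)] [np.float64(-0.016), np.float64(-0.243), np.float64(-0.233)] [ 0.47908333 -0.01152181] 179.1
[np.float64(-0.001), np.float64(-0.041), np.float64(-0.039)] [np.float64(-0.005), np.float64(-0.083), np.float64(-0.078)] [np.float64(-0.013), np.float64(-0.123), np.float64(-0.116)] [np.float64(-0.024), np.float64(-0.163), np.float64(-0.155)] [np.float64(-0.039), np.float64(-0.202), np.float64(-0.194)] [np.float64(-0.057), np.float64(-0.239), np.float64(-0.233)] [ 0.48981066 -0.05951312] 199.1
[np.float64(-0.008), np.float64(-0.041), np.float64(-0.039)] [np.float64(-0.019), np.float64(-0.081), np.float64(-0.078)] [np.float64(-0.034), np.float64(-0.119), np.float64(-0.116)] [np.float64(-0.052), np.float64(-0.156), np.float64(-0.155)] [np.float64(-0.074), np.float64(-0.192), np.float64(-0.194)] [np.float64(-0.098), np.float64(-0.225), np.float64(-0.233)] [ 0.52309645 -0.09571115] 219.1
```

{"method": "apply_moves", "body": {"moves": [[0,0,0,0,0,0,0.35],[0,0,0,0,0,0,0.35],[0.003,-0.02,0,0,0,-0.02,0.35],[0.006,-0.04,0,0,0,-0.04,0.35],[0.008,-0.06,0,0,0,-0.06,0.35],[0.009,-0.08,0,0,0,-0.08,0.35],[0.009,-0.1,0,0,0,-0.097,0.35],[0.008,-0.121,0,0,0,-0.116,0.35],[0.006,-0.142,0,0,0,-0.135,0.35],[0.004,-0.163,0,0,0,-0.155,0.35],[0,-0.183,0,0,0,-0.175,0.35],[-0.004,-0.203,0,0,0,-0.194,0.35],[-0.01,-0.223,0,0,0,-0.213,0.35],[-0.016,-0.243,0,0,0,-0.233,0.35],[-0.016,-0.243,0,0,0,-0.233,0.35]]}}

```text
time_s: 6.2
tool_pos: [0.4783, -0.0122, 0.0926]
tool_rot: [-180.0, 0.0, 179.1]
force: [-0.6, 0.2, 0.2]
grip_width: 0.0498
grasp_force: 0.0
```

```bash
python3 - <<'E'
from h import *
o=env.get_obs(); print(o['qpos'],o['tool_pos'],o['tool_rot'])
b=save('side','s2.png')
cv2.imwrite('pics/s2z.png',cv2.resize(b[90:270,150:350,::-1],(666,600),interpolation=3))
E
```

```text
[-30.04589254   3.58979619  29.39864124 116.73852579  -2.0291435
  60.14311073  89.43440141] [ 0.4783361  -0.01224647  0.09262179] [-1.79998581e+02  5.41364843e-03  1.79119422e+02]
```

View pics/s2z.png

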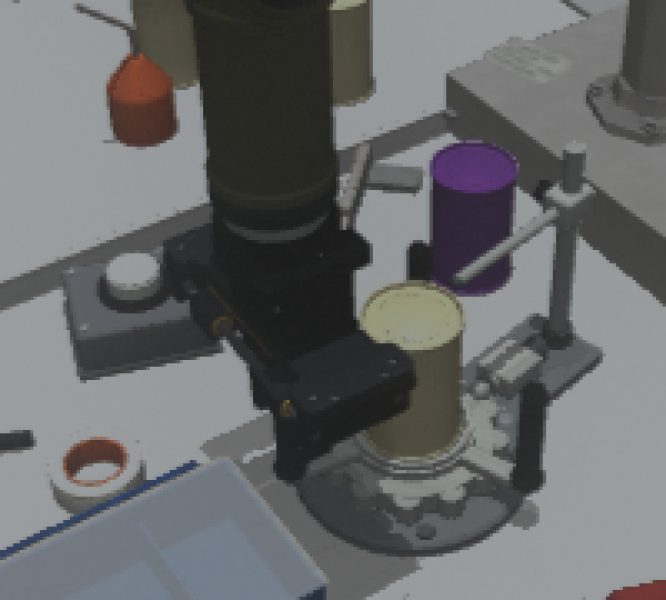

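The head has moved on by about one click, with post 2 now at about (530,440), and the can is still standing. The fingers were pushed a little wider than commanded, so I'm raising the grip force to hold the gap.

{"method": "apply_moves", "body": {"moves": [[0,0,0,0,0,0,0.35],[0,0,0,0,0,0,0.35],[0,0,0,0,0,0,0.35],[0,0,0,0,0,0,0.35]], "grip_force": 25}}

```text
time_s: 6.65
tool_pos: [0.4785, -0.0121, 0.0925]
tool_rot: [-180.0, 0.0, 179.1]
force: [0.1, -0.3, 0.4]
grip_width: 0.031
grasp_force: 0.0
```

{"method": "apply_moves", "body": {"moves": [[0,-0.02,0,0,0,-0.02,0.35],[-0.001,-0.041,0,0,0,-0.04,0.35],[-0.003,-0.062,0,0,0,-0.06,0.35],[-0.005,-0.083,0,0,0,-0.08,0.35],[-0.009,-0.103,0,0,0,-0.097,0.35],[-0.013,-0.123,0,0,0,-0.116,0.35],[-0.018,-0.143,0,0,0,-0.135,0.35],[-0.024,-0.163,0,0,0,-0.155,0.35],[-0.031,-0.183,0,0,0,-0.175,0.35],[-0.039,-0.202,0,0,0,-0.194,0.35],[-0.048,-0.221,0,0,0,-0.213,0.35],[-0.057,-0.239,0,0,0,-0.233,0.35],[-0.057,-0.239,0,0,0,-0.233,0.35],[-0.057,-0.239,0,0,0,-0.233,0.35]]}}

```text
time_s: 8.05
tool_pos: [0.489, -0.0599, 0.0925]
tool_rot: [180.0, -0.0, -160.9]
force: [-0.0, 0.3, 1.4]
grip_width: 0.0304
grasp_force: 0.0
```

{"method": "apply_moves", "body": {"moves": [[-0.004,-0.02,0,0,0,-0.02,0.35],[-0.008,-0.041,0,0,0,-0.04,0.35],[-0.013,-0.061,0,0,0,-0.06,0.35],[-0.019,-0.081,0,0,0,-0.08,0.35],[-0.026,-0.1,0,0,0,-0.097,0.35],[-0.034,-0.119,0,0,0,-0.116,0.35],[-0.043,-0.138,0,0,0,-0.135,0.35],[-0.052,-0.156,0,0,0,-0.155,0.35],[-0.063,-0.174,0,0,0,-0.175,0.35],[-0.074,-0.192,0,0,0,-0.194,0.35],[-0.086,-0.209,0,0,0,-0.213,0.35],[-0.098,-0.225,0,0,0,-0.233,0.35],[-0.098,-0.225,0,0,0,-0.233,0.35],[-0.098,-0.225,0,0,0,-0.233,0.35]]}}

```text
time_s: 9.45
tool_pos: [0.5221, -0.0958, 0.0924]
tool_rot: [180.0, -0.0, -140.9]
force: [0.4, 0.5, 0.1]
grip_width: 0.0301
grasp_force: 0.0
```

```bash
python3 - <<'E'
from h import *
o=env.get_obs(); print(o['qpos'],o['force'])
b=save('side','s3.png');a=save('top','t3.png')
cv2.imwrite('pics/s3z.png',np.hstack([cv2.resize(b[130:270,210:350,::-1],(400,400),interpolation=3),cv2.resize(a[130:270,190:330,::-1],(400,400),interpolation=3)]))
E
```

```text
[-20.65872959  10.7515475   31.07901909 109.94151496  -6.33045634
  60.99469345 142.18312382] [0.4421777  0.47960073 0.10095309]
```

View pics/s3z.png

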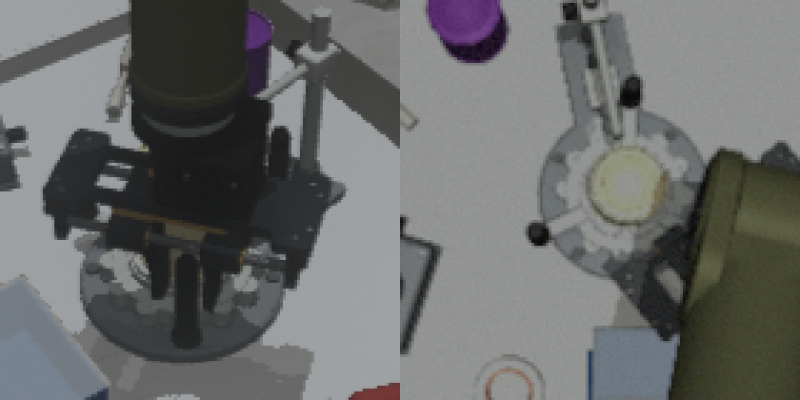

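In the top crop the head has turned about 90°: post 3 is at (538,235) and post 2 at (630,92). The can is standing centred and the fingers straddle post 1. I'm opening the fingers and lifting off.

{"method": "apply_moves", "body": {"moves": [[0,0,0,0,0,0,0.6],[0,0,0,0,0,0,0.6],[0,0,0,0,0,0,0.6],[0,0,-0.1,0,0,0,0.6],[0,0,-0.25,0,0,0,0.6],[0,0,-0.45,0,0,0,0.6],[0,0,-0.6,0,0,0,0.6],[0,0,-0.6,0,0,0,0]]}}

```text
time_s: 10.35
tool_pos: [0.5251, -0.0967, 0.2173]
tool_rot: [-179.7, 0.4, -140.8]
force: [0.6, 0.3, 0.3]
grip_width: 0.0486
grasp_force: 0.0
```

```bash
python3 - <<'E'
from h import *
from scipy.optimize import least_squares
o=env.get_obs(); print(o['qpos'],o['force'],o['tool_pos'],o['tool_rot'])
a=save('top','t4.png')
m=(a.max(2)<40).astype(np.uint8)
n,l,st,ce=cv2.connectedComponentsWithStats(m[140:240,225:275])
print([(s[:5].tolist(),(c+(225,140)).round(1).tolist()) for s,c in zip(st[1:],ce[1:]) if s[4]>8])
for th in (60,90,120):
  for b in (135,255,15):
    w=.2205+np.radians(b+th); P=[.574+.095*np.cos(w),-.0155+.095*np.sin(w)]
    print(th,b,proj('top',P+[.13]).round(1),proj('top',P+[.09]).round(1))
E
```

```text
[-22.27533145   3.79415699  31.46787264 101.52359585  -2.14846652
  74.76416241 138.84511872] [0.59143619 0.343495   0.34468803] [ 0.52514055 -0.0966527   0.21731049] [-179.70026675    0.39219327 -140.83814817]
[([42, 17, 7, 11, 52], [270.2, 162.5]), ([10, 69, 7, 7, 31], [238.3, 212.1])]
60 135 [286.4 227. ] [285.4 227. ]
60 255 [289.5 164.8] [288.5 166.9]
60 15 [234.  192.7] [234.7 193.9]
90 135 [300.3 214.4] [298.9 214.9]
90 255 [271.9 159. ] [271.4 161.3]
90 15 [237.7 211. ] [238.4 211.5]
120 135 [306.  196.7] [304.4 197.7]
120 255 [253.7 162.8] [253.9 164.9]
120 15 [250.2 225. ] [250.4 225.1]
```

The posts match exactly 90° in the top view, which is three clicks. Next is the key, with the fingers shut.

{"method": "apply_moves", "body": {"moves": [[-0.03,0.05,0,0,0,0.09,0],[-0.09,0.15,0,0,0,0.18,0],[-0.16,0.26,0,0,0,0.27,0],[-0.22,0.36,0,0,0,0.36,0],[-0.28,0.46,0,0,0,0.45,0],[-0.34,0.56,0,0,0,0.54,0],[-0.4,0.65,0,0,0,0.63,0],[-0.43,0.7,0,0,0,0.7,0],[-0.43,0.7,0,0,0,0.7,0]]}}

```text
time_s: 11.3
tool_pos: [0.4994, 0.0688, 0.2109]
tool_rot: [-179.9, -0.1, 159.2]
force: [-0.1, 0.6, 0.0]
grip_width: 0.0006
grasp_force: 0.0
```

{"method": "apply_moves", "body": {"moves": [[0.04,0.07,0,0,0,0,0],[0.12,0.22,0,0,0,0,0],[0.22,0.4,0,0,0,0,0],[0.32,0.57,0,0,0,0,0],[0.38,0.68,0,0,0,0,0],[0.396,0.72,0,0,0,0,0],[0.396,0.72,0,0,0,0,0]]}}

```text
time_s: 12.0
tool_pos: [0.4782, 0.2292, 0.2117]
tool_rot: [-179.9, -0.0, 159.1]
force: [0.1, -0.1, -0.3]
grip_width: 0.0003
grasp_force: 0.0
```

{"method": "apply_moves", "body": {"moves": [[0,0,0.1,0,0,0,0],[0,0,0.25,0,0,0,0],[0,0,0.4,0,0,0,0],[0,0,0.52,0,0,0,0],[0,0,0.58,0,0,0,0],[0,0,0.58,0,0,0,0],[0,0,0.58,0,0,0,0]]}}

```text
time_s: 12.7
tool_pos: [0.4792, 0.2288, 0.0975]
tool_rot: [180.0, 0.1, 158.9]
force: [0.6, -1.0, 0.6]
grip_width: 0.0002
grasp_force: 0.0
```

```bash
python3 - <<'E'
from h import *
o=env.get_obs(); print(o['tool_pos'],o['force']); f=lambda P:(proj('side',P)-(140,110))*4
print('tcp',f(o['tool_pos']),'key',f([.48,.229,.066]), 'base',f([.48,.229,.044]))
b=save('side','s5.png')
cv2.imwrite('pics/s5z.png',cv2.resize(b[110:260,140:340,::-1],(800,600),interpolation=3))
E
```

```text
[0.47918945 0.22878557 0.09746427] [ 0.64142465 -0.96110977  0.62779954]
tcp [194.27473412 204.0076368 ] key [201.3257448  241.18421424] base [205.43557485 266.78701233]
```

View pics/s5z.png

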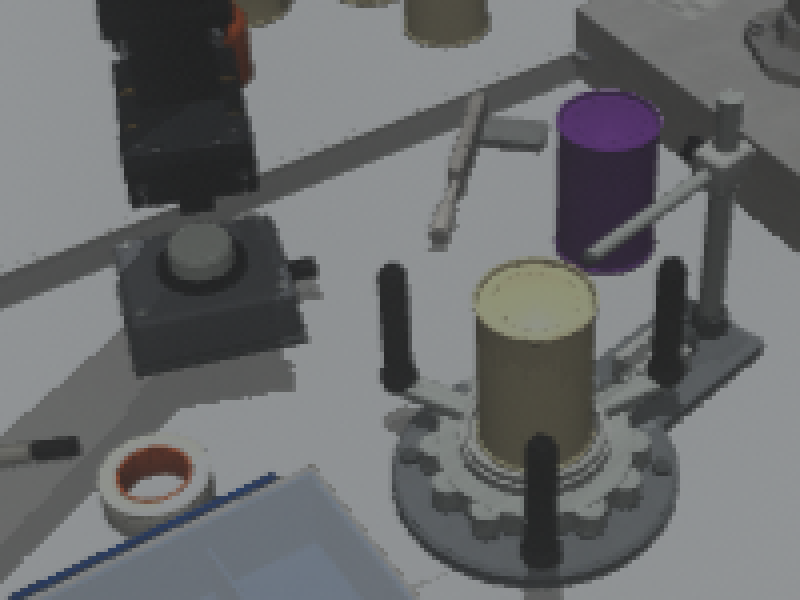

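The shut fingertips at (197,210) are right above the key centre at (201,242). The dial and can look fine. I'm lowering to just above the key.

{"method": "apply_moves", "body": {"moves": [[0,0,0.05,0,0,0,0],[0,0,0.1,0,0,0,0],[0,0,0.13,0,0,0,0],[0,0,0.14,0,0,0,0],[0,0,0.14,0,0,0,0],[0,0,0.14,0,0,0,0]]}}

```text
time_s: 13.35
tool_pos: [0.4784, 0.2297, 0.0687]
tool_rot: [180.0, 0.0, 159.0]
force: [0.0, -0.4, 0.4]
grip_width: 0.0004
grasp_force: 0.0
```

{"method": "apply_moves", "body": {"moves": [[0,0,0.005,0,0,0,0],[0,0,0.01,0,0,0,0],[0,0,0.015,0,0,0,0],[0,0,0.015,0,0,0,0]]}}

```text
time_s: 13.75
tool_pos: [0.4784, 0.2297, 0.0659]
tool_rot: [180.0, 0.0, 159.0]
force: [-1.0, 0.5, 2.5]
grip_width: 0.0003
grasp_force: 1.3
```

Contact is at 0.066. I'm pressing in 1 mm steps.

{"method": "apply_moves", "body": {"moves": [[0,0,0.005,0,0,0,0],[0,0,0.01,0,0,0,0],[0,0,0.015,0,0,0,0],[0,0,0.015,0,0,0,0]]}}

```text
time_s: 14.15
tool_pos: [0.4785, 0.2297, 0.0632]
tool_rot: [180.0, 0.0, 159.0]
force: [-1.2, -0.1, 7.0]
grip_width: 0.0005
grasp_force: 3.4
```

{"method": "apply_moves", "body": {"moves": [[0,0,0.005,0,0,0,0],[0,0,0.005,0,0,0,0]]}}

```text
time_s: 14.35
tool_pos: [0.4784, 0.2297, 0.0624]
tool_rot: [180.0, 0.0, 159.0]
force: [-1.4, -1.9, 6.3]
grip_width: 0.0004
grasp_force: 3.7
```

{"method": "apply_moves", "body": {"moves": [[0,0,0.005,0,0,0,0],[0,0,0.005,0,0,0,0]]}}

```text
time_s: 14.55
tool_pos: [0.4784, 0.2297, 0.0612]
tool_rot: [180.0, 0.0, 159.0]
force: [-2.2, -0.9, 6.2]
grip_width: 0.0008
grasp_force: 3.0
```

{"method": "apply_moves", "body": {"moves": [[0,0,0.005,0,0,0,0],[0,0,0.005,0,0,0,0]]}}

```text
time_s: 14.75
tool_pos: [0.4784, 0.2298, 0.0599]
tool_rot: [180.0, 0.0, 159.0]
force: [-0.8, -0.6, 4.4]
grip_width: 0.0007
grasp_force: 2.1
```

{"method": "apply_moves", "body": {"moves": [[0,0,0.005,0,0,0,0],[0,0,0.005,0,0,0,0],[0,0,0.005,0,0,0,0]]}}

```text
time_s: 15.05
tool_pos: [0.4784, 0.2297, 0.0586]
tool_rot: [180.0, 0.0, 159.0]
force: [-0.5, 0.1, 4.6]
grip_width: 0.0012
grasp_force: 1.9
```

{"method": "apply_moves", "body": {"moves": [[0,0,-0.02,0,0,0,0],[0,0,-0.05,0,0,0,0],[0,0,-0.12,0,0,0,0],[0,0,-0.3,0,0,0,0],[0,0,-0.5,0,0,0,0],[0,0,-0.6,0,0,0,0],[0,0,-0.6,0,0,0,0],[0,0,-0.6,0,0,0,0],[0,0,-0.6,0,0,0,0],[0,0,-0.6,0,0,0,0]]}}

```text
time_s: 16.05
tool_pos: [0.4774, 0.2291, 0.1773]
tool_rot: [-179.9, -0.1, 159.0]
force: [-0.3, -0.1, 0.3]
grip_width: 0.0006
grasp_force: 0.0
```

```bash
python3 - <<'E'
from h import *
o=env.get_obs(); print(o['tool_pos'],o['force'])
a=save('top','t6.png')
m=(a.max(2)<40).astype(np.uint8)
n,l,st,ce=cv2.connectedComponentsWithStats(m[140:240,230:320])
print([(s[:5].tolist(),(c+(230,140)).round(1).tolist()) for s,c in zip(st[1:],ce[1:]) if s[4]>8])
print([(round(d['conf'],2),d['location']) for d in boxes_of('top','can')])
print(env.sign_off())
E
```

```text
[0.4774177  0.22914285 0.17730226] [-0.28671517 -0.11692699  0.33006953]
[([37, 17, 7, 10, 49], [270.2, 162.4]), ([5, 69, 7, 7, 28], [238.6, 212.4]), ([63, 72, 9, 7, 40], [296.5, 214.9])]
[(0.72, [211.6, 134.9]), (0.6, [269.2, 191.8])]
the job is handed in; nothing more can be done
None
```

I turned the head three clicks counterclockwise (checked from the post positions in the top camera). I then pressed the key about 7 mm, past its click and short of the stop, let it go with the can still standing, and handed the job in at about 16 s; no verdict came back.

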